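# Stow the loose coaster in the sprung caddy

## Robot

A 7-joint arm with a two-finger parallel gripper is mounted at the origin on the work surface. World frame = base frame: x ahead of the robot, y to its left, z up, the work surface at z = 0. Lengths are in m, angles in rad, forces in N, time in s.
With the tool pointing down it reaches from about 0.35 to 0.9 m from the base axis. Payload 8.1 kg.
Tool frame: the origin (TCP) lies at the very end of the fingers, on their centre line; the grasp point (between the pads) lies 19 mm behind it (arm.tcp_to_grasp is the z of the grasp point in the tool frame, in m); z points along the fingers, y is the line along which they close (so a half turn about z gives the same grasp; the last joint's range is limited). The gripper opens to 92 mm and grips with 3 to 60 N. Pads are 19 mm wide; open, the fingers measure 130 mm over their backs; the gripper's body (75 mm by 190 mm) begins 47 mm behind the grasp point.
Start: joints at [1.164, 0.434, 0.025, 1.573, -0.012, 1.134, -0.075], TCP at [0.187, -0.596, 0.227] pointing down, gripper open.
Joint ranges: [-2.62, 2.62], [-0.44, 2.09], [-1.27, 1.32], [0.08, 2.57], [-1.32, 4.46], [0.12, 2], [-2.74, 2.74]. Speed limits (rad/s): [2.22, 2.22, 3.01, 3.01, 3.14, 3.14, 3.14].

## Interface

Orientations are given as a rotation vector (axis times angle).
In Python, from cell import readout, vision, sign_off, arm gives the robot as it stands. The module is installed in compiled form; this text tells all that it offers.
- The arm moves only by the shell command python3 -m creep 'ROWS' [FORCE]. ROWS is JSON, a list of rows, each a list of 5 numbers: the shift along the tool's x, y, z in units of 4 cm (1.0 is 4 cm), then the turn about the tool's z in units of 4 degrees (1.0 is 4 degrees), then the opening, from 0 (shut) to 1 (fully open). A call has 1 to 12 rows; each row shifts and turns the commanded pose from where the row before left it, along the tool's axes as they then stand; what a row does not reach is not made up. A row lasts 1/8 s, in which the tool goes at most 62.5 mm and 10.7 degrees, less where a joint would pass 70% of its speed; a pose out of reach is approached as far as the arm can. A call with a number of a shift or a turn outside -1 to 1 is refused whole. A call with a gripper value outside its range is refused whole. The fingers move at their own pace and stop on an object; FORCE is the grip in N (left out, the last holds). Time passes only in rows, so rows that do not move let the fingers close. It gives the time, the measured TCP pose, the force, the opening and the grip force at its end, in the units of the state.
- readout.observe(): the state, without advancing time (a new reading comes with each control period).
- vision.get_image(name): name is "scene" or "top" or "wrist"; returns a dict with "pixels" (384x512x3 uint8, blue, green, red), "z_map" (384x512 float32, m along the optical axis (not along the pixel's ray), 0 where there is no reading), "camera_matrix" (3x3 intrinsics, pixels), "position" and "rotation" of the camera in the world. Camera axes: x right, y up, looking along -z (the intrinsics and any distortion apply to the point x, -y, -z); pixel columns grow to the right and rows downward; lengths in m; the calibration is good to about 2 mm. A picture is of the moment at which its call begins.
- sign_off(): hands the job in; it is judged then, once.
The state is a dict: "clock": time; "joints": joint angles; "dq": joint speeds; "joint_efforts": joint torques, N m; "position": TCP position; "ee_rot": TCP orientation; "force": force on the tool from outside, world axes, zero at the start; "ft_torque": the same for the moment, N m; "width": opening from 0.0 (shut) to 1.0 (fully open); "gripper_force": force on a finger pad.
Only numpy, scipy, OpenCV 4.12 (cv2) and the standard library are available. Lean on these libraries where they do the work, as an engineer would, in place of code of your own. Each camera call takes 0.05 s, during which the arm holds its last target. There are 200 camera calls.

## Task

The cart is about to be rolled out over the door sill, so put the loose round coaster away in the coaster caddy: slide it along the tray without lifting it, up over the raised lip and back against the sprung plate, then bring its rear edge down behind the lip so that the spring clamps it, lying flat on the pocket floor. Go by feel and gently: the glaze chips if the coaster is rammed once the plate has reached its stop. Leave everything else on the cart as it stands.

Things in the scene. Friction and masses are not known exactly. Their poses are not given: they have to be found in the camera images.
- coaster: the loose coaster: plain round terracotta-brown glazed stoneware disc, 95 mm across (too wide to grip from above), 10 mm thick, square-edged, about 0.16 kg, lying flat on the tray before the caddy's mouth. Origin at the centre of its underside, z up; yaw means nothing. One fingertip, or two 40 to 60 mm apart that cradle the rim, set just above the tray behind it push it along.
- caddy: coaster caddy, screwed to the tray: teak cheeks (101 mm between them, 18 mm high, 8 mm thick, x -4 to 125 mm) and back wall (x 117 to 125 mm, 26 mm high). Origin at tray level on the middle line; +x into the pocket, y across, z up. In it lies a steel liner (ramp, lip, floor, sprung plate) bolted through slots, fixed up to 10 mm either way along x of the nominal places: feel for it.
- lip_nominal (a point): nominal middle of the liner's lip, 6 mm above the tray (the liner's x offset of up to 10 mm is not measured). Lip level from nominal x -4 to 0 mm, then sheer down to the pocket floor, 1.5 mm above the tray. A ramp rises to it from the tray at nominal x -20 mm. Fixed ears 14 mm high flare from the cheeks to 62 mm from the middle line at x -28 mm.
- plate_nominal (a point): nominal middle of the sprung plate's face (caddy x 92 mm at rest, same unmeasured offset): upright steel, 95 mm wide, 2 to 20 mm above the tray. It yields along +x: 4 N at rest plus 0.9 N per mm, 8 N at its solid stop 4.7 mm back, where force climbs at once. The rear edge clears the lip only with it over 3 mm back (7 N). A finger force over 15 N chips the coaster.
- seat_nominal (a point): nominal place of the clamped coaster's origin (caddy x 47.5 mm, same unmeasured offset; y 0 with 3 mm play each way; 1.5 mm above the tray, top 11.5 mm). While a finger presses it to the plate, friction holds the rear edge up at lip height: take it down with the pushing fingers, keeping them above the lip, back off, then slowly press the rear of its top (4 to 8 N) flat.
- coaster_stack: bystander: stack of square stoneware coasters with cork faces, 95 x 95 mm, 36 mm high; origin under its centre
- jigger: bystander: steel double-cone spirit measure, 68 mm high, 45 mm across its upper rim; origin under its centre
- corkscrew: bystander: steel wing corkscrew lying flat, about 180 mm long along its x, 92 mm across the wings, 34 mm high; origin on the tray under its gear housing
- carafe: bystander: empty green glass carafe with a steel twist cap, 92 mm across, 238 mm high; origin under its centre
- highball_a: bystander: clear tall highball glass, 68 mm across, 150 mm high; origin under its centre
- highball_b: bystander: its twin, 68 mm across, 150 mm high; origin under its centre

How it is judged:
On the way, in this order (a step that is already met when the one before it is completed fails the run):
1. the coaster has been slid up to the caddy's mouth (x of coaster in the frame of caddy above -0.075 m and y of coaster in the frame of caddy between -0.02 and 0.02 m), for 0.05 s.
2. the coaster has been pushed over the lip, most of it beyond (x of coaster in the frame of caddy above 0.028 m and y of coaster in the frame of caddy between -0.005 and 0.005 m), for 0.02 s.
At the end, for the whole second after the job is handed in: The coaster lies flat and still on the pocket floor, clamped behind the lip: underside within 1.5 mm of the floor, tilt under 0.025 rad, its centre 35.5 to 59.5 mm along the caddy's x (the seat, wherever the liner sits) and within 5 mm of the middle line (x of coaster in the frame of caddy between 0.0355 and 0.0595 m and y of coaster in the frame of caddy between -0.005 and 0.005 m and z of coaster in the frame of caddy below 0.003 m and angle between coaster's own z axis and vertical below 0.025 rad and linear speed of coaster below 0.01 m/s); the robot touches nothing.
It fails at once if the fingers press on the coaster with more than 15 N (contact force between the fingers and coaster above 15 N).
It fails at once if the coaster is lifted instead of slid (more than 40 mm above the tray) or turned over (height (world z) of coaster above 0.04 m or angle between coaster's own z axis and vertical above 0.6 rad).
It fails at once if any bystander (square coaster stack, jigger, corkscrew, carafe, highball glasses) is moved more than 20 mm (distance of any of coaster_stack, jigger, corkscrew, carafe, highball_a, highball_b from where it was at the start of the episode above 0.02 m).
It also fails if it takes over 58 s, if anything falls off the work surface, if the arm or the gripper's body presses on something with over 40 N, if the wrist force passes 120 N, or if a joint passes its speed limit or range.

## Working session

There is one attempt and no reset: what is moved stays moved. The work goes in short steps, Python scripts to look and compute and a shell command to move; the robot and the scene stay as the last step left them, time stands still between calls to the robot, and variables do not carry over. Pictures are saved under pics/ and viewed, at most 10 in all, crops included, and the job is handed in when it is done.

```bash
mkdir -p pics
cat > h.py <<'E'
import numpy as np, cv2
from cell import readout, vision, sign_off, arm
def cloud(im):
    K=np.array(im["camera_matrix"]);z=im["z_map"].astype(float);h,w=z.shape
    u,v=np.meshgrid(np.arange(w),np.arange(h))
    p=np.stack([(u-K[0,2])/K[0,0]*z,-(v-K[1,2])/K[1,1]*z,-z],-1)
    return p@np.array(im["rotation"]).T+np.array(im["position"])
E
python3 - <<'E'
from h import *
s=readout.observe();print(s)
for n in("top","scene"):
    im=vision.get_image(n);cv2.imwrite(f"pics/{n}0.png",im["pixels"])
    np.save(f"{n}0.npy",cloud(im));print(n,im["position"],im["camera_matrix"])
E
```

```text
{'clock': 0.0, 'joints': array([ 1.16440266,  0.43521429,  0.02494851,  1.57408245, -0.01157758,
        1.1340247 , -0.07507981]), 'dq': array([ 4.79825471e-04,  2.43193869e-04, -3.13257391e-04, -1.59036637e-06,
       -8.91598879e-04,  2.19175624e-03, -9.34502899e-04]), 'joint_efforts': array([-9.74305658e-04, -6.67879415e+01,  9.84564051e-01, -3.14462399e+01,
       -6.06279541e-02,  4.30975284e-02,  1.68805377e-04]), 'position': array([ 0.18676157, -0.59590453,  0.22595577]), 'ee_rot': array([-3.10390623e+00, -4.75105120e-01,  6.12553058e-04]), 'force': array([-0.16232892,  0.03089431,  0.57122199]), 'ft_torque': array([-0.02170826, -0.07033244, -0.03852447]), 'gripper_force': 0.0, 'width': 1.0036541803888144}Traceback (most recent call last):
  File "<stdin>", line 5, in <module>
  File "h.py", line 7, in cloud
    return p@np.array(im["rotation"]).T+np.array(im["position"])
           ~~~~~~~~~~~~~~~~~~~~~~~~~~~~^~~~~~~~~~~~~~~~~~~~~~~~~
ValueError: operands could not be broadcast together with shapes (384,512) (3,)
```

View pics/top0.png

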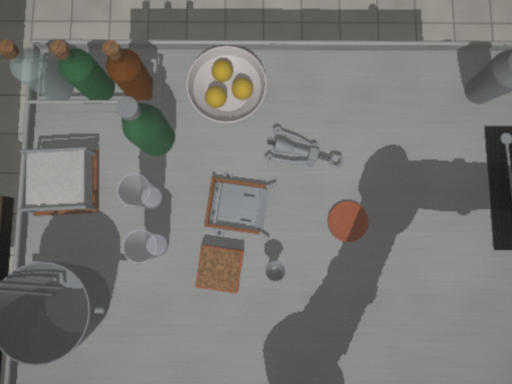

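The top view shows the caddy at about (237,205), with its mouth and ears facing right (270,182)/(262,236). The coaster is at (348,221). The square stack (220,268), jigger (275,270) and corkscrew (300,150) flank the approach.

```bash
cat > h.py <<'E'
import numpy as np, cv2
from scipy.spatial.transform import Rotation as R
from cell import readout, vision, sign_off, arm
def cloud(im):
    K=np.array(im["camera_matrix"]);z=im["z_map"].astype(float);h,w=z.shape
    r=np.array(im["rotation"]);r=R.from_rotvec(r).as_matrix() if r.shape==(3,) else (R.from_quat(r).as_matrix() if r.shape==(4,) else r)
    u,v=np.meshgrid(np.arange(w),np.arange(h))
    p=np.stack([(u-K[0,2])/K[0,0]*z,-(v-K[1,2])/K[1,1]*z,-z],-1)
    return p@r.T+np.array(im["position"])
E
python3 - <<'E'
from h import *
np.set_printoptions(precision=4,suppress=True)
im=vision.get_image("top");P=cloud(im);px=im["pixels"];print(im["position"],im["rotation"],im["camera_matrix"])
hsv=cv2.cvtColor(px,cv2.COLOR_BGR2HSV)
m=((hsv[...,0]<15)|(hsv[...,0]>170))&(hsv[...,1]>110)
mc=m.copy();mc[:,:315]=0;mc[:,380:]=0;mc[:190]=0;mc[255:]=0
q=P[mc];print("coaster",len(q),q.mean(0),np.median(q,0));v,u=np.where(mc);(cx,cy),r=cv2.minEnclosingCircle(np.stack([u,v],1).astype(np.float32));print(cx,cy,r,P[int(cy),int(cx)])
for n,(a,b) in dict(jig=(275,270),stack=(220,268),ck=(300,150),tray=(348,300)).items():print(n,P[b,a])
# caddy wood: height>10mm within region
sub=np.zeros(m.shape,bool);sub[165:242,195:282]=1
z=P[...,2]
for lo,hi in((.010,.0165),(.0165,.0215),(.0215,.035)):
    k=sub&(z>lo)&(z<hi);print(lo,k.sum(),P[k].mean(0) if k.any() else 0)
k=sub&(hsv[...,1]>100)
v,u=np.where(k);rect=cv2.minAreaRect(P[k][:,:2].astype(np.float32)*1000);print("wood rect",rect,cv2.boxPoints(rect))
c=px[160:245,190:285];cv2.imwrite("pics/caddy.png",cv2.resize(c,None,fx=7,fy=7,interpolation=cv2.INTER_CUBIC))
im=vision.get_image("scene");cv2.imwrite("pics/scene0.png",im["pixels"])
E
```

```text
[0.4772 0.1193 0.9551] [ 0.0921 -0.1072 -1.568 ] [[402.9777   0.     255.8776]
 [  0.     402.9777 185.9369]
 [  0.       0.       1.    ]]
coaster 1182 [ 0.5153 -0.1033  0.0143] [ 0.5153 -0.1045  0.0078]
347.6903076171875 220.80450439453125 19.760313034057617 [ 0.5176 -0.1038  0.0084]
jig [0.4045 0.0675 0.0349]
stack [0.4092 0.1907 0.0373]
ck [0.6813 0.0064 0.0251]
tray [ 0.3335 -0.1029 -0.0005]
0.01 339 [0.5567 0.1554 0.0143]
0.0165 282 [0.5504 0.1774 0.0181]
0.0215 185 [0.5618 0.2174 0.0244]
wood rect ((552.1658325195312, 159.12826538085938), (123.51359558105469, 113.69700622558594), 82.28337097167969) [[487.5398 105.564 ]
 [600.2072  90.2975]
 [616.7919 212.6925]
 [504.1245 227.9591]]
```

View pics/caddy.png

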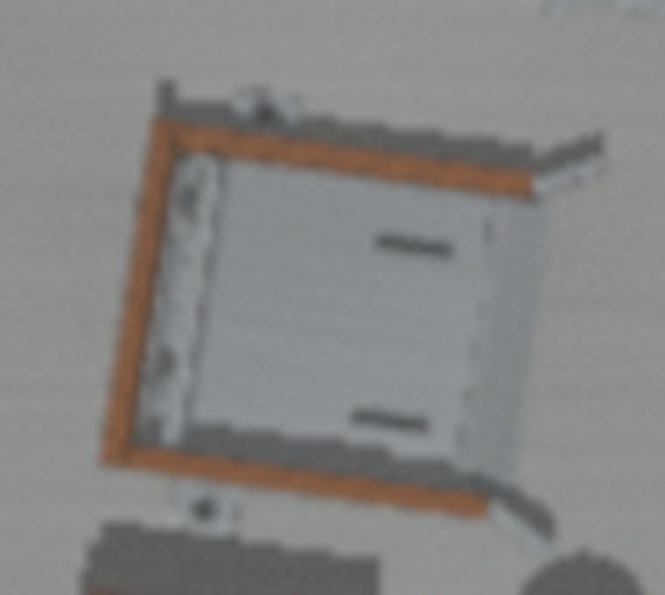

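View pics/scene0.png

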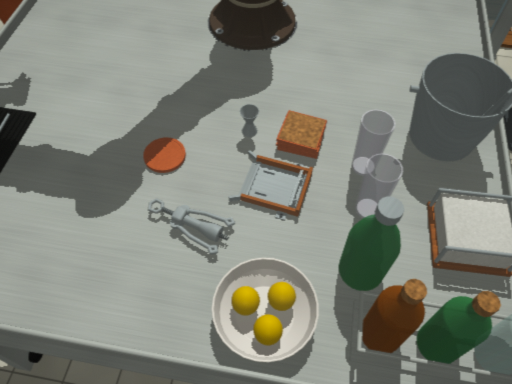

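The crop shows the teak frame: back wall corners at crop (157,120)/(102,465) and cheek ends at (535,170–197)/(490,490–518). The plate edge runs from (220,160) to (190,440), and the lip and ramp from about (485,200) to (545,200). The scene view confirms the layout, with a clear lane from the coaster to the mouth and the jigger and corkscrew on either side.

```bash
cat >> h.py <<'E'
def ray(im,u,v,z):
    K=np.array(im["camera_matrix"]);r=R.from_rotvec(im["rotation"]).as_matrix()
    d=r@np.array([(u-K[0,2])/K[0,0],-(v-K[1,2])/K[1,1],-1]);o=np.array(im["position"])
    return (o+d*(z-o[2])/d[2])
E
python3 - <<'E'
from h import *
np.set_printoptions(precision=4,suppress=True)
im=vision.get_image("top")
c=lambda x,y,z:ray(im,190+(x+.5)/7-.5,160+(y+.5)/7-.5,z)
bl,br=c(157,120,.026),c(102,465,.026)       # outer back corners
fl,fr=c(535,170,.018),c(488,518,.018)       # outer mouth corners
fli,fri=c(533,197,.018),c(492,490,.018)
for n,p in dict(bl=bl,br=br,fl=fl,fr=fr,fli=fli,fri=fri).items():print(n,p)
# model fit: caddy pts
M=np.array([[125,58.5],[125,-58.5],[-4,58.5],[-4,-58.5],[-4,50.5],[-4,-50.5]])/1000
W=np.array([bl,br,fl,fr,fli,fri])[:,:2]
# determine handedness: +x into pocket (world +y), y = z cross x
def fit(M,W):
    a=M-M.mean(0);b=W-W.mean(0);th=np.arctan2((a[:,0]*b[:,1]-a[:,1]*b[:,0]).sum(),(a*b).sum());c_,s_=np.cos(th),np.sin(th)
    Rm=np.array([[c_,-s_],[s_,c_]]);t=W.mean(0)-Rm@M.mean(0);return th,Rm,t,W-(M@Rm.T+t)
best=min((fit(M*[1,s],W) for s in(1,-1)),key=lambda f:np.abs(f[3]).sum())
th,Rm,t,res=best;print("yaw",np.degrees(th),"org",t,"res mm",res*1000)
C=lambda p:(Rm.T@(p[:2]-t))*1000
print("plate top",C(c(222,160,.02)),C(c(190,440,.02)));print("lip inner?",C(c(488,230,.006)),C(c(460,440,.006)));print("ramp foot",C(c(546,200,0)),C(c(515,480,0)))
# coaster: circle in ray-plane
px=im["pixels"];hsv=cv2.cvtColor(px,cv2.COLOR_BGR2HSV)
m=((hsv[...,0]<15)|(hsv[...,0]>170))&(hsv[...,1]>110);m[:,:315]=0;m[:,380:]=0;m[:190]=0;m[255:]=0
v,u=np.where(m);e=cv2.fitEllipse(max(cv2.findContours(m.astype(np.uint8),0,1)[0],key=len));print(e)
q=ray(im,e[0][0],e[0][1],.009);print("coaster",q,"in caddy",C(q))
for n,p in dict(jig=ray(im,275,270,.06),ck=ray(im,300,150,.02)).items():print(n,C(p))
np.save("caddy.npy",np.r_[th,t])
s=readout.observe();T=R.from_rotvec(s["ee_rot"]).as_matrix();print("tool axes cols",T)
E
```

```text
bl [0.6173 0.2125 0.026 ]
br [0.503 0.229 0.026]
fl [0.6017 0.0865 0.018 ]
fr [0.4858 0.1024 0.018 ]
fli [0.5926 0.0872 0.018 ]
fri [0.495  0.1011 0.018 ]
yaw 82.33002822412433 org [0.544  0.0978] res mm [[-1.4239 -1.3499]
 [ 0.2753 -0.5278]
 [ 0.219   0.4866]
 [ 0.3217  0.7686]
 [-0.9722  0.119 ]
 [ 1.5801  0.5035]]
plate top [100.6941 -47.6367] [97.7134 46.0871]
lip inner? [  9.4119 -37.8304] [ 9.347  33.6511]
ramp foot [ -8.8573 -51.3734] [-10.8288  44.2598]
((347.5691833496094, 220.91326904296875), (37.588077545166016, 38.53251266479492), 136.9681854248047)
coaster [ 0.5154 -0.1049  0.009 ] in caddy [-204.7367    1.3107]
jig [-46.9293 132.4481]
ck [ -72.753  -149.4389]
tool axes cols [[ 0.9542  0.2991 -0.0003]
 [ 0.2991 -0.9542  0.0008]
 [-0.0001 -0.0009 -1.    ]]
```

```bash
python3 -m creep '[[0.9,-0.63,0,0,0.49],[0.9,-0.63,0,0,0.49],[0.9,-0.63,0,0,0.49],[0.9,-0.63,0,0,0.49],[0.9,-0.63,0,0,0.49],[0.9,-0.63,0,0,0.49],[0.9,-0.63,0,0,0.49],[0.9,-0.63,0,0,0.49],[0.9,-0.63,0,0,0.49],[0.9,-0.63,0,0,0.49],[0.87,-0.63,0,0,0.49],[0.87,-0.63,0,0,0.49]]'
python3 -m creep '[[0,0,0.36,-1,0.49],[0,0,0.36,-1,0.49],[0,0,0.36,-1,0.49],[0,0,0.36,-1,0.49],[0,0,0.36,-1,0.49],[0,0,0.36,-1,0.49],[0,0,0.36,-1,0.49],[0,0,0.36,-1,0.49],[0,0,0.36,-1,0.49],[0,0,0.36,-1,0.49],[0,0,0.36,-1,0.49],[0,0,0.36,-1,0.49]]'
python3 -m creep '[[0,0,0,-1,0.49],[0,0,0,-1,0.49],[0,0,0,-1,0.49],[0,0,0,-1,0.49],[0,0,0,-0.23,0.49],[0,0,0,0,0.49]]'
cat >> h.py <<'E'
th,ox,oy=np.load("caddy.npy");Rm=np.array([[np.cos(th),-np.sin(th)],[np.sin(th),np.cos(th)]])
def C(p):return Rm.T@(np.array(p)[:2]-[ox,oy])*1000
def st():
    s=readout.observe();T=R.from_rotvec(s["ee_rot"]).as_matrix()
    f=Rm.T@s["force"][:2]
    print("t%.2f xy"%s["clock"],C(s["position"]).round(2),"z %.1f"%(s["position"][2]*1000),"f",f.round(2),s["force"][2].round(2),"w %.3f"%s["width"],"yawerr",np.degrees(np.arctan2(T[1,0],T[0,0])-th).round(2),"tilt",T[2].round(4))
E
python3 -c "
from h import *
st()"
```

```text
clock: 1.7
position: [0.5071, -0.1782, 0.2267]
ee_rot: [3.105, 0.475, -0.0]
force: [-0.4, -0.2, -1.0]
width: 0.488
gripper_force: 0.0
clock: 3.2
position: [0.5064, -0.1794, 0.0534]
ee_rot: [-2.642, -1.7, 0.0]
force: [0.0, 0.0, 1.3]
width: 0.493
gripper_force: 0.0
clock: 3.95
position: [0.5064, -0.1794, 0.0539]
ee_rot: [-2.366, -2.066, 0.0]
force: [0.1, 0.4, -0.4]
width: 0.489
gripper_force: 0.0
t3.95 xy [-279.78    0.32] z 53.9 f [ 0.43 -0.  ] -0.37 w 0.489 yawerr -0.08 tilt [ 0.e+00 -1.e-04 -1.e+00]
```

```bash
python3 -m creep '[[0,0,0.5,0,0.49],[0,0,0.4,0,0.49],[0,0,0.24,0,0.49],[0,0,0.1,0,0.49],[0.1,0,0,0,0.49],[0.1,0,0,0,0.49],[0.1,0,0,0,0.49],[0.1,0,0,0,0.49]]'
python3 -m creep '[[0.05,0,0,0,0.49],[0.05,0,0,0,0.49],[0.05,0,0,0,0.49],[0.05,0,0,0,0.49],[0.05,0,0,0,0.49],[0.05,0,0,0,0.49],[0.05,0,0,0,0.49],[0.1,0,0,0,0.49],[0.2,0,0,0,0.49],[0.2,0,0,0,0.49],[0.2,0,0,0,0.49],[0.1,0,0,0,0.49]]'
cat >> h.py <<'E'
def coaster(z=.01,name="top"):
    im=vision.get_image(name);px=im["pixels"];hsv=cv2.cvtColor(px,cv2.COLOR_BGR2HSV);P=cloud(im)
    m=((hsv[...,0]<15)|(hsv[...,0]>170))&(hsv[...,1]>110)
    q=(P[...,:2]-[ox,oy])@Rm*1000
    m&=(np.abs(q[...,1])<54)&(q[...,0]>-270)&(q[...,0]<112)&(P[...,2]<.022)
    return im,m,q
E
python3 - <<'E'
from h import *
st()
im,m,q=coaster();a=q[m];print(len(a),a.mean(0),np.percentile(a,[1,99],axis=0))
cv2.imwrite("pics/p1.png",cv2.resize(im["pixels"][150:290,190:400],None,fx=3.5,fy=3.5))
E
```

```text
clock: 4.95
position: [0.5088, -0.1632, 0.0046]
ee_rot: [2.365, 2.068, 0.0]
force: [-0.2, -0.6, 0.4]
width: 0.494
gripper_force: 0.0
clock: 6.45
position: [0.5149, -0.1169, 0.0043]
ee_rot: [-2.364, -2.069, -0.0]
force: [0.0, -0.8, 0.0]
width: 0.49
gripper_force: 0.3
t6.45 xy [-216.71    0.23] z 4.3 f [-0.83 -0.15] 0.02 w 0.490 yawerr 0.05 tilt [ 2.e-04  0.e+00 -1.e+00]
1156 [-146.02636556    1.7528123 ] [[-199.33747613  -53.30501942]
 [  96.21932697   53.39636046]]
```

View pics/p1.png

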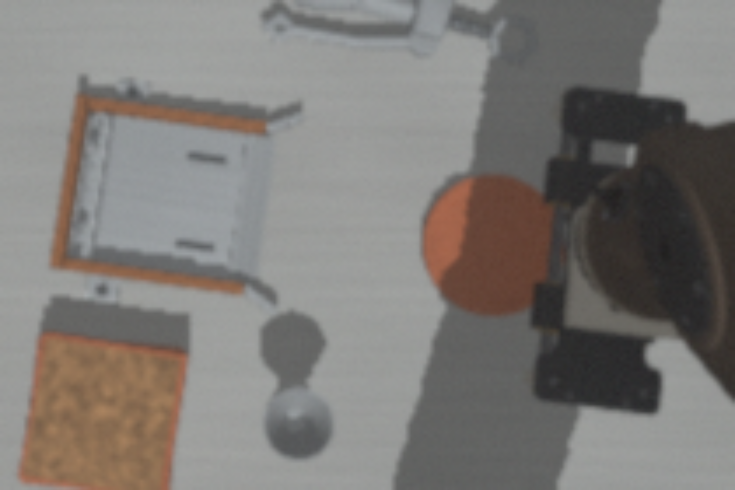

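The picture shows the fingers cradling the coaster's rear rim, with the coaster centre near crop (490,243) and front edge at (422,240). The lane to the mouth is clear.

```bash
python3 -m creep '[[0.1,0,0,0,0.49],[0.2,0,0,0,0.49],[0.25,0,0,0,0.49],[0.25,0,0,0,0.49],[0.25,0,0,0,0.49],[0.25,0,0,0,0.49],[0.25,0,0,0,0.49],[0.25,0,0,0,0.49],[0.2,0,0,0,0.49],[0.15,0,0,0,0.49],[0.1,0,0,0,0.49],[0,0,0,0,0.49]]'
python3 - <<'E'
from h import *
st()
im,m,q=coaster();m&=q[...,0]<-5
k=cv2.findContours(m.astype(np.uint8),0,1)[0];k=max(k,key=len)[:,0]
Q=np.array([C(ray(im,u,v,.010)) for u,v in k])
F=Q[Q[:,0]>np.percentile(Q[:,0],99)-40]
from scipy.optimize import least_squares
r=least_squares(lambda p:np.hypot(*(F-p).T)-47,[F[:,0].max()-47,0],loss='soft_l1');print(r.x,np.abs(r.fun).mean(),F.max(0),F.min(0))
E
```

```text
clock: 8.0
position: [0.5268, -0.0284, 0.0043]
ee_rot: [-2.365, -2.068, -0.0]
force: [0.2, 0.4, 0.6]
width: 0.491
gripper_force: 0.0
t8.00 xy [-127.37    0.23] z 4.3 f [ 0.45 -0.1 ] 0.64 w 0.491 yawerr 0.01 tilt [ 1.e-04  0.e+00 -1.e+00]
[-77.78447083   3.05619115] 0.703655749513979 [-29.69717203  48.25880208] [-69.50854908 -41.70390325]
```

Run:
```python
from h import *
im=vision.get_image("top")
for a,b in((490,245),(422,240)):print(C(ray(im,190+(a+.5)/3.5-.5,150+(b+.5)/3.5-.5,.01)))
cv2.imwrite("pics/t2.png",cv2.resize(im["pixels"][160:260,190:340],None,fx=4,fy=4,interpolation=cv2.INTER_CUBIC))
w=vision.get_image("wrist");a=np.full((400,1112,3),0,np.uint8)
cv2.imwrite("pics/w2.png",w["pixels"]);cv2.imwrite("pics/tw2.png",np.vstack([cv2.resize(im["pixels"][160:260,190:340],(450,300),interpolation=cv2.INTER_CUBIC),cv2.resize(w["pixels"],(450,338))])[:600])
```

```text
[-162.47022032    4.05858112]
[-116.89904468    6.83880465]
```

View pics/w2.png

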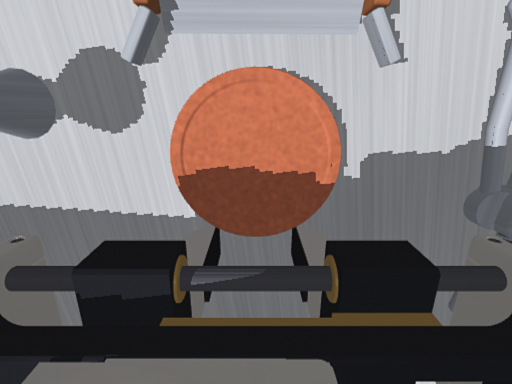

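View pics/t2.png

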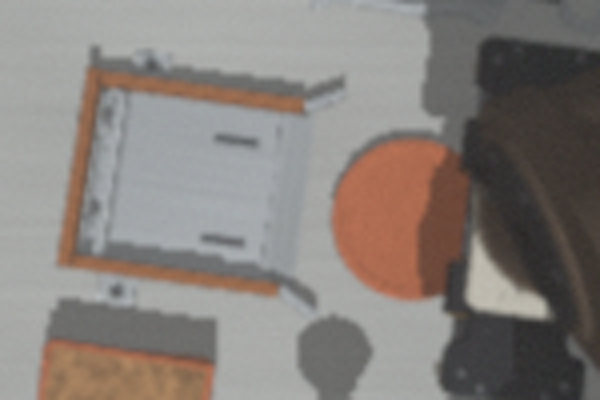

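The wrist view shows the coaster centred in the fingers at u≈256 and the caddy mouth midline at u≈262. The mouth is therefore about 3 mm towards the corkscrew side (caddy −y), which agrees with the top view. I'll shift +0.07 in tool y while pushing on.

```bash
python3 - <<'E'
from h import *
o=np.array([ox,oy])+Rm@np.array([0,-.0028]);np.save("caddy.npy",np.r_[th,o])
E
python3 -m creep '[[0.05,0.01,0,0,0.49],[0.1,0.01,0,0,0.49],[0.1,0.01,0,0,0.49],[0.1,0.01,0,0,0.49],[0.1,0.01,0,0,0.49],[0.1,0.01,0,0,0.49],[0.1,0.01,0,0,0.49],[0.1,0,0,0,0.49]]'; python3 -c "
from h import *
st()"
python3 -m creep '[[0.1,0,0,0,0.49],[0.1,0,0,0,0.49],[0.1,0,0,0,0.49],[0.1,0,0,0,0.49],[0.1,0,0,0,0.49],[0.1,0,0,0,0.49]]'; python3 -c "
from h import *
st();w=vision.get_image('wrist');cv2.imwrite('pics/w3.png',w['pixels'])"
```

```text
clock: 9.15
position: [0.5336, 0.0007, 0.0044]
ee_rot: [2.365, 2.067, -0.0]
force: [-0.8, -2.2, 1.3]
width: 0.492
gripper_force: 1.0
t9.15 xy [-97.63   0.14] z 4.4 f [-2.3   0.47] 1.3 w 0.492 yawerr -0.02 tilt [-3.e-04  1.e-04 -1.e+00]
clock: 9.9
position: [0.5368, 0.0247, 0.0043]
ee_rot: [2.365, 2.068, -0.0]
force: [0.2, -1.4, 1.4]
width: 0.491
gripper_force: 1.0
t9.90 xy [-73.44   0.25] z 4.3 f [-1.38 -0.4 ] 1.41 w 0.491 yawerr -0.01 tilt [-1.e-04 -0.e+00 -1.e+00]
```

View pics/w3.png

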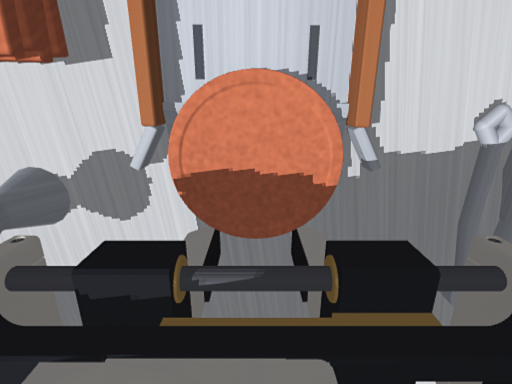

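The coaster now sits centred between the cheeks: inner edges at u≈163 and 348, coaster at 256.

```bash
python3 -m creep '[[0.1,0,0,0,0.49],[0.1,0,0,0,0.49],[0.1,0,0,0,0.49],[0.1,0,0,0,0.49],[0.1,0,0,0,0.49],[0.1,0,0,0,0.49],[0.1,0,0,0,0.49],[0.1,0,0,0,0.49]]'; python3 -c "
from h import *
st()"
python3 -m creep '[[0.05,0,-0.02,0,0.49],[0.05,0,-0.02,0,0.49],[0.05,0,-0.02,0,0.49],[0.05,0,-0.02,0,0.49],[0.05,0,-0.02,0,0.49],[0.05,0,-0.02,0,0.49]]'; python3 -c "
from h import *
st();w=vision.get_image('wrist');cv2.imwrite('pics/w4.png',w['pixels'])"
```

```text
clock: 10.95
position: [0.541, 0.0563, 0.0043]
ee_rot: [2.365, 2.068, -0.0]
force: [-0.3, -1.9, 2.6]
width: 0.489
gripper_force: 1.6
t10.95 xy [-41.53   0.22] z 4.3 f [-1.9   0.09] 2.63 w 0.489 yawerr -0.01 tilt [-2.e-04 -0.e+00 -1.e+00]
clock: 11.7
position: [0.5427, 0.0681, 0.0092]
ee_rot: [2.365, 2.068, 0.0]
force: [0.7, -1.9, 1.5]
width: 0.487
gripper_force: 1.0
t11.70 xy [-29.56   0.2 ] z 9.2 f [-1.75 -0.98] 1.52 w 0.487 yawerr -0.01 tilt [-0.e+00  1.e-04 -1.e+00]
```

View pics/w4.png

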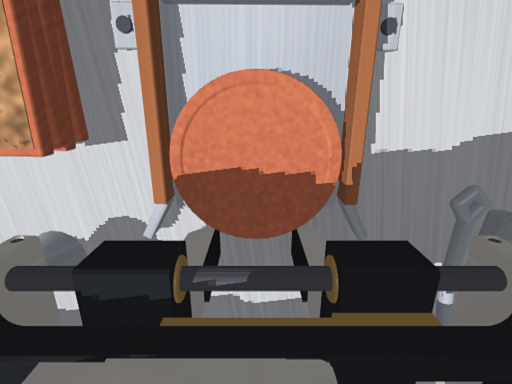

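The coaster stays centred and cradled between the cheeks at (256,153), with the plate edge visible at the top of the frame.

```bash
python3 -m creep '[[0.1,0,-0.01,0,0.49],[0.1,0,-0.01,0,0.49],[0.1,0,-0.01,0,0.49],[0.1,0,-0.01,0,0.49],[0.05,0,-0.01,0,0.49],[0.05,0,-0.01,0,0.49]]'; python3 -c "
from h import *
st()"
python3 -m creep '[[0.03,0,0,0,0.49],[0.03,0,0,0,0.49],[0.03,0,0,0,0.49],[0.03,0,0,0,0.49]]'; python3 -c "
from h import *
st();st()"
```

```text
clock: 12.5
position: [0.5452, 0.0879, 0.0115]
ee_rot: [-2.365, -2.068, 0.0]
force: [-0.6, -0.9, -0.4]
width: 0.496
gripper_force: 0.3
t12.50 xy [-9.6  0.3] z 11.5 f [-0.98  0.48] -0.36 w 0.496 yawerr -0.01 tilt [-1.e-04 -1.e-04 -1.e+00]
clock: 13.0
position: [0.5459, 0.0926, 0.0115]
ee_rot: [2.365, 2.068, -0.0]
force: [-0.2, -1.3, -0.3]
width: 0.49
gripper_force: 0.3
t13.00 xy [-4.88  0.22] z 11.5 f [-1.28  0.04] -0.3 w 0.490 yawerr -0.01 tilt [-1.e-04 -0.e+00 -1.e+00]
t13.00 xy [-4.88  0.22] z 11.5 f [-1.28  0.04] -0.3 w 0.490 yawerr -0.01 tilt [-1.e-04 -0.e+00 -1.e+00]
```

```bash
for i in 1 2; do :; done; python3 -m creep '[[0.03,0,0,0,0.49],[0.03,0,0,0,0.49],[0.02,0,0,0,0.49]]' | grep -E "pos|force"
python3 -m creep '[[0.02,0,0,0,0.49],[0.02,0,0,0,0.49]]'| grep -E "pos|force"; python3 -c "
from h import *
st()"
```

```text
position: [0.5464, 0.0959, 0.0115]
force: [0.4, -0.1, -1.1]
gripper_force: 0.3
position: [0.5466, 0.0974, 0.0115]
force: [-0.2, -0.3, -0.8]
gripper_force: 0.3
t13.62 xy [-0.05  0.22] z 11.5 f [-0.31  0.16] -0.83 w 0.487 yawerr -0.01 tilt [-0. -0. -1.]
```

```bash
python3 -m creep '[[0.02,0,0,0,0.49],[0.02,0,0,0,0.49]]' | grep -E "pos|force"
python3 -m creep '[[0.02,0,0,0,0.49]]'| grep -E "pos|force"; python3 -c "
from h import *
st()"
```

```text
position: [0.5468, 0.099, 0.0115]
force: [-0.9, -0.4, -0.4]
gripper_force: 0.3
position: [0.5468, 0.0996, 0.0115]
force: [-0.4, -2.2, -1.0]
gripper_force: 0.9
t14.00 xy [2.18 0.29] z 11.5 f [-2.19  0.1 ] -0.99 w 0.495 yawerr -0.01 tilt [-3.e-04 -2.e-04 -1.e+00]
```

```bash
for k in 1; do python3 -m creep '[[0.01,0,0,0,0.49],[0.01,0,0,0,0.49]]' | grep -E "pos|force"; done
python3 -m creep '[[0.01,0,0,0,0.49],[0.01,0,0,0,0.49]]'| grep -E "pos|force"; python3 -c "
from h import *
st()"
```

```text
position: [0.5469, 0.0998, 0.0114]
force: [-1.1, -3.3, 0.2]
gripper_force: 1.7
position: [0.5469, 0.1005, 0.0114]
force: [-0.3, -5.2, 0.2]
gripper_force: 2.2
t14.50 xy [3.09 0.31] z 11.4 f [-5.16 -0.37] 0.2 w 0.489 yawerr -0.05 tilt [-1.e-03 -4.e-04 -1.e+00]
```

```bash
python3 -m creep '[[0.015,0,0,0,0.49],[0.015,0,0,0,0.49]]' | grep -E "pos|force"
python3 -m creep '[[0.015,0,0,0,0.49],[0.015,0,0,0,0.49]]'| grep -E "pos|force"; python3 -c "
from h import *
st()"
```

```text
position: [0.547, 0.1015, 0.0113]
force: [-0.7, -5.7, 0.1]
gripper_force: 2.5
position: [0.5471, 0.1024, 0.0113]
force: [-1.3, -6.8, 0.6]
gripper_force: 2.8
t15.00 xy [4.94 0.37] z 11.3 f [-6.92  0.4 ] 0.65 w 0.490 yawerr -0.06 tilt [-1.8e-03 -7.0e-04 -1.0e+00]
```

```bash
python3 -m creep '[[0.015,0,0,0,0.49],[0.01,0,0,0,0.49]]' | grep -E "pos|force"
python3 -m creep '[[0.01,0,0,0,0.49],[0,0,0,0,0.49]]'| grep -E "pos|force"; python3 -c "
from h import *
st()
im,m,q=coaster();w=vision.get_image('wrist');cv2.imwrite('pics/w5.png',w['pixels'])"
```

```text
position: [0.5472, 0.1031, 0.0113]
force: [-1.2, -7.4, -0.1]
gripper_force: 3.1
position: [0.5472, 0.1034, 0.0112]
force: [-0.6, -7.7, -0.8]
gripper_force: 3.0
t15.50 xy [6.   0.45] z 11.2 f [-7.67 -0.46] -0.84 w 0.492 yawerr -0.07 tilt [-2.2e-03 -9.0e-04 -1.0e+00]
```

View pics/w5.png

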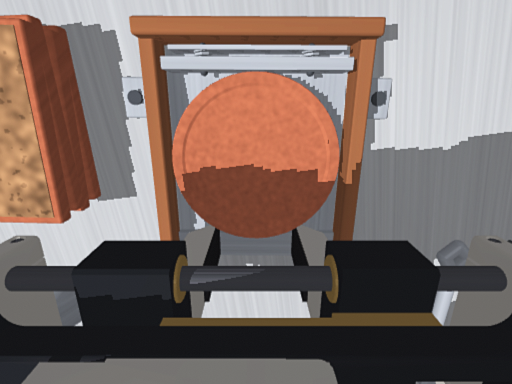

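The coaster (centre (256,153)) bears on the plate at (258,62). At 7.7 N the plate is about 3.7 mm back. Next I take the rear edge down with the fingers.

```bash
python3 -m creep '[[0.01,0,0.01,0,0.49],[0,0,0.015,0,0.49],[0,0,0.015,0,0.49],[0,0,0.015,0,0.49]]' | grep -E "pos|force"
python3 -m creep '[[0,0,0.015,0,0.49],[0,0,0.015,0,0.49]]'| grep -E "pos|force"; python3 -c "
from h import *
st()"
```

```text
position: [0.5471, 0.1035, 0.0089]
force: [-1.4, -7.6, -0.9]
gripper_force: 3.3
position: [0.5471, 0.1034, 0.0077]
force: [-1.2, -8.2, -0.6]
gripper_force: 3.4
t16.35 xy [5.98 0.51] z 7.7 f [-8.32  0.12] -0.63 w 0.484 yawerr -0.09 tilt [-0.0027 -0.0012 -1.    ]
```

```bash
python3 -m creep '[[0,0,0.01,0,0.49],[0,0,0.01,0,0.49]]'| grep -E "pos|force"
cat >> h.py <<'E'
def tilt(name="wrist"):
    im=vision.get_image(name);P=cloud(im);hsv=cv2.cvtColor(im["pixels"],cv2.COLOR_BGR2HSV)
    m=((hsv[...,0]<15)|(hsv[...,0]>170))&(hsv[...,1]>110)
    q=(P[...,:2]-[ox,oy])@Rm*1000;m&=(np.abs(q[...,1])<46)&(q[...,0]>5)&(q[...,0]<108)&(P[...,2]<.03)&(P[...,2]>.003)
    m=cv2.erode(m.astype(np.uint8),np.ones((5,5)))>0
    A=np.c_[q[m],np.ones(m.sum())];z=P[m][:,2]*1000
    s=np.linalg.lstsq(A,z,rcond=None)[0];k=np.abs(A@s-z)<2;s=np.linalg.lstsq(A[k],z[k],rcond=None)[0]
    a=q[m];print(name,k.sum(),"slope",s[:2].round(4),"z rear/front",(s@[12,0,1]).round(2),(s@[100,0,1]).round(2),"x",np.percentile(a[:,0],[1,99]).round(1),"y",np.percentile(a[:,1],[1,99]).round(1))
E
python3 -c "
from h import *
st();tilt()"
```

```text
position: [0.5472, 0.1034, 0.007]
force: [-0.7, -8.4, 2.4]
gripper_force: 3.7
t16.60 xy [5.95 0.43] z 7.0 f [-8.4  -0.41] 2.37 w 0.490 yawerr -0.09 tilt [-0.0028 -0.0011 -1.    ]
wrist 18885 slope [ 0.0016 -0.0002] z rear/front 9.78 9.92 x [ 15.4 100.5] y [-42.7  41.7]
```

```bash
python3 -m creep '[[-0.03,0,0,0,0.49],[-0.04,0,0,0,0.49],[-0.05,0,0,0,0.49],[-0.05,0,0,0,0.49],[-0.1,0,0,0,0.49],[-0.1,0,-0.1,0,0.49],[-0.1,0,-0.2,0,0.49],[0,0,-0.2,0,0.49],[0,0,0,0,0.49]]'| grep -E "pos|force"
python3 -c "
from h import *
st();tilt()"
```

```text
position: [0.5459, 0.0871, 0.0283]
force: [-0.2, 0.4, -0.5]
gripper_force: 0.0
t17.77 xy [-10.33  -0.46] z 28.3 f [0.41 0.23] -0.5 w 0.493 yawerr -0.01 tilt [ 7.0e-04  1.7e-03 -1.0e+00]
wrist 15534 slope [ 0.001  -0.0001] z rear/front 9.83 9.91 x [14.6 99.7] y [-42.6  41.7]
```

It already reads flat after backing off. I'll still press the rear of its top down to make sure.

```bash
python3 -m creep '[[0.3,0,0,0,0.49],[0.3,0,0,0,0.49],[0.25,0,0,0,0.49],[0,0,0.15,0,0.49],[0,0,0.1,0,0.49],[0,0,0.05,0,0.49],[0,0,0.03,0,0.49],[0,0,0.02,0,0.49]]'| grep -E "pos|force"
python3 -m creep '[[0,0,0.015,0,0.49],[0,0,0.01,0,0.49]]'| grep -E "pos|force"
python3 -c "
from h import *
st()"
```

```text
position: [0.5498, 0.1203, 0.0133]
force: [0.1, 0.3, 0.4]
gripper_force: 0.0
position: [0.5498, 0.1205, 0.0124]
force: [-0.6, -0.1, 0.2]
gripper_force: 0.0
t19.07 xy [23.28  0.17] z 12.4 f [-0.19  0.59] 0.22 w 0.489 yawerr -0.01 tilt [ 0.e+00  1.e-04 -1.e+00]
```

```bash
python3 -m creep '[[0,0,0.01,0,0.49],[0,0,0.01,0,0.49]]'| grep -E "pos|force"
python3 -m creep '[[0,0,0.008,0,0.49],[0,0,0.008,0,0.49]]'| grep -E "pos|force"
python3 -c "
from h import *
st()"
```

```text
position: [0.5498, 0.1206, 0.0118]
force: [-2.0, -1.2, 8.8]
gripper_force: 4.0
position: [0.5498, 0.1206, 0.0117]
force: [-3.5, -1.1, 14.9]
gripper_force: 7.3
t19.57 xy [23.34  0.13] z 11.7 f [-1.56  3.29] 14.88 w 0.490 yawerr -0.01 tilt [-3.e-04  5.e-04 -1.e+00]
```

That pressed harder than I wanted: 14.9 N, because I chained two steps. I'm lifting off at once. The top is hard at 11.7 mm, so the coaster is seated.

```bash
python3 -m creep '[[0,0,-0.03,0,0.49],[0,0,-0.1,0,0.49],[0,0,-0.4,0,0.49],[-0.3,0,-0.8,0,0.49],[-0.8,0,-0.8,0,0.49],[-0.8,0,-0.5,0,0.49],[0,0,0,0,0.49],[0,0,0,0,0.49]]'| grep -E "pos|force"
python3 -c "
from h import *
st();tilt();tilt('top')
w=vision.get_image('wrist');cv2.imwrite('pics/w6.png',w['pixels'])"
```

```text
position: [0.5396, 0.0458, 0.1165]
force: [0.3, -0.2, -0.1]
gripper_force: 0.0
t20.57 xy [-52.09   0.25] z 116.5 f [-0.19 -0.37] -0.08 w 0.492 yawerr -0.0 tilt [ 6.e-04  6.e-04 -1.e+00]
wrist 7845 slope [ 0.0002 -0.0004] z rear/front 9.89 9.91 x [14.8 99.3] y [-42.2  41. ]
top 627 slope [0.004  0.0001] z rear/front 9.3 9.65 x [18.2 94. ] y [-35.1  38.5]
```

View pics/w6.png

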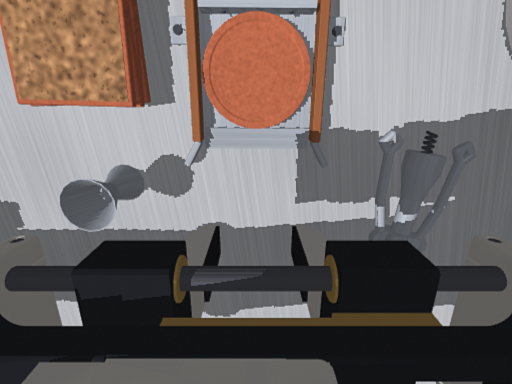

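The wrist view shows the coaster at (258,70), flat behind the lip (256,130) and against the plate. The bystanders are undisturbed and the arm is clear, so I'm handing in.

```bash
python3 -c "
from cell import sign_off
print(sign_off())"
```

```text
the job is handed in; nothing more can be done
None
```

The coaster is clamped flat behind the lip (tilt about 0 by the wrist camera) and the job is handed in with no verdict returned, but my last press peaked at about 15 N (14.9 N vertical, roughly 15.3 N with the sideways part, 7.3 N on a finger pad) against the intended 4–8 N, so it may have tripped the 15 N limit.

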